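# Slide the display frame along the jig rail into its corner pocket

### The job

On the plywood gluing jig, push the small rectangular steel frame with the fingertips until it lies flat against the long aluminium rail, then, keeping it against the rail, slide it along into the corner pocket until it is fully home against the end stop. The frame must stay flat on the plate all the time, never picked up, and the other things on the bench stay where they are.

Things in the scene. Friction and masses are not known exactly. Their poses are not given: they have to be found in the camera images.
- jig: Fixed gluing jig: plywood plate 170 (x) x 340 (y) x 8 mm with aluminium strips on it. Origin at the underside centre, on the bench; z up, x points away from the robot (yaw within 0.4 rad), y to the left. The plate's top is 8 mm above the origin. The rail, end stop and lip (see the points) form a corner pocket 64 mm wide (x) and 55 mm deep (y), open only towards -y
- rail (a point): Middle of the long rail's inner face, at plate level (jig frame x = 70, y = 0, z = 8 mm). The rail runs along the jig's whole far edge, parallel to the jig's y; it faces -x; 15 mm thick, top 16 mm above the plate
- stop (a point): Point on the end stop's inner face at plate level, in the pocket's middle (jig frame x = 38, y = 155, z = 8 mm). The stop lies across the left end, faces -y, spans jig x = -6 to 70 mm, top 16 mm above the plate
- lip (a point): Middle of the pocket lip's end that faces -y, at plate level (jig frame x = 0, y = 100, z = 8 mm). The lip is a strip parallel to the rail, jig x = -6 to 6 mm, y = 100 to 155 mm, top 10 mm above the plate
- seat (a point): Where the frame's origin lies when fully home (jig frame x = 40, y = 117, z = 8 mm), its long sides parallel to the rail; the frame then still sticks out 21 mm from the pocket's mouth
- frame: Loose open rectangular steel frame, 60 to 130 g, flat on the plate, right of the pocket and off the rail, long side within 0.35 rad of the rail's direction. Outside 60 (x) x 76 (y) x 14 mm high, window 44 (x) x 60 (y) mm right through, walls 8 mm; origin at underside centre, z up. Shut fingertips fit in the window
- flux_jar: small amber glass jar with black lid, 34 mm across, 30 mm tall, standing on the plate on the robot's side of the pocket lip; origin at underside centre
- motor: small aluminium motor, body 26 x 36 x 20 mm with a short shaft, lying on the plate's half towards the robot; origin at underside centre
- screwdriver: screwdriver with black handle, 170 mm long, lying on the bench between robot and jig; origin roughly under its middle
- pliers: pliers with red grips, about 145 mm long and 12 mm high, lying on the bench behind the rail; origin at underside, near the middle
- coffee_cup: white cup (82 mm across, rim 63 mm high) in one piece with its saucer (132 mm across), on the bench beyond one of the jig's short ends; origin at underside centre
- spray_can: white and red spray can, 52 mm across, about 160 mm tall, on the bench beyond one of the jig's short ends; origin at underside centre
There are look-alikes about, which are no part of the job. Of the things shaped like the frame, the steel one is meant.

How it is judged (in metres and radians):
On the way, in this order (a step that is already met when the one before it is completed fails the run):
1. the frame lies flat against the rail, before it enters the pocket (x of frame in the frame of jig between 0.0365 and 0.043 m and angle between the y axis of frame and the y axis of jig, either way round below 0.06 rad and y of frame in the frame of jig below 0.06 m), for 0.1 s.
2. the frame has been slid along the rail fully into the corner pocket (x of frame in the frame of jig between 0.0365 and 0.043 m and angle between the y axis of frame and the y axis of jig, either way round below 0.06 rad and y of frame in the frame of jig between 0.1135 and 0.12 m and z of frame in the frame of jig below 0.0105 m and angle between frame's own z axis and vertical below 0.06 rad), for 0.2 s.
At the end, for the whole second after the job is handed in: The frame lies flat on the plate at rest in the corner pocket, within 3.5 mm of the rail and of the end stop and parallel to the rail within 0.06 rad (all of step 2 and linear speed of frame below 0.01 m/s); the robot touches nothing.
It fails at once if the frame is picked up or tipped (more than 6 mm off the plate or 0.2 rad) (z of frame in the frame of jig above 0.014 m or angle between frame's own z axis and vertical above 0.2 rad).
It fails at once if the frame is slid along more than 7 mm away from the rail (past the jig's middle) (y of frame in the frame of jig above 0.01 m and x of frame in the frame of jig below 0.033 m).
It fails at once if another thing is moved more than 15 mm (distance of any of flux_jar, motor, screwdriver, pliers, coffee_cup, spray_can from where it was at the start of the episode above 0.015 m).
It also fails if it takes over 40 s, if anything falls off the work surface, if the arm or the gripper's body presses on something with over 40 N, if the wrist force passes 120 N, or if a joint passes its speed limit or range.

### The arm

A 6-joint arm with a two-finger parallel gripper is mounted at the origin on the work surface. World frame = base frame: x ahead of the robot, y to its left, z up, the work surface at z = 0. Lengths are in m, angles in degrees, forces in N, time in s.
With the tool pointing down it reaches from about 0.3 to 1 m from the base axis. Payload 5.1 kg.
Tool frame: the origin (TCP) lies at the very end of the fingers, on their centre line; the grasp point (between the pads) lies 19 mm behind it; z points along the fingers, y is the line along which they close (so a half turn about z gives the same grasp; the last joint's range is limited). The gripper opens to 95 mm and grips with 3 to 60 N. Pads are 20 mm wide; open, the fingers measure 119 mm over their backs; the gripper's body (75 mm by 180 mm) begins 59 mm behind the grasp point.
Start: joints at [-79.962, 7.093, 94.555, -0, 78.352, -4.733], TCP at [0.166, -0.629, 0.215] pointing down, gripper open.
Joint ranges: [-149.61, 149.61], [-58.7, 133.49], [1.44, 155.28], [-77.14, 257.14], [18.33, 153.61], [-166.67, 166.67]. Speed limits (degrees/s): [147.25, 147.25, 180, 180, 180, 180].

### API

Orientations are given as a 3x3 rotation matrix whose columns are the frame's x, y, z axes.
In Python, from cell import ctrl, viewer, finder gives the robot as it stands.
- The arm moves only by the tool step_arm, never from a script. Its argument "series" is a list that holds one entry, the list of rows, each a list of 7 numbers: the shift along the tool's x, y, z as a fraction of full scale, then the turn, a rotation vector about the tool's x, y, z as a fraction of full scale, then the closure, from 0 (fully open) to 1 (shut). A call has 1 to 8 rows; each row is the pose to reach, as a shift and turn from the pose commanded when the call began, along the tool's axes at that moment; what a row does not reach only later rows make up. Full scale, the value 1, is 0.5 m for a shift and 60 degrees for a turn. A row lasts 1/8 s, in which the tool goes at most 62.5 mm and 10.7 degrees, less where a joint would pass 70% of its speed; a pose out of reach is approached as far as the arm can. A call with a number of a shift or a turn outside -1 to 1 is refused whole. A call with a gripper value outside its range is refused whole. The fingers move at their own pace and stop on an object; "force" is the grip in N (left out, the last holds). Time passes only in rows, so rows that repeat a pose let the fingers close. It gives the time, the measured TCP pose, the force, the opening and the grip force at its end, in the units of the state.
- ctrl.observe(): the state, without advancing time (a new reading comes with each control period).
- viewer.camera(name): name is "scene" or "side" or "wrist"; returns the picture (384x512x3 uint8, red, green, blue); there is no depth.
- viewer.calibration(name): a dict with "fov_y" (degrees; the focal length in pixels is half the picture's height over the tangent of half this angle, whatever the lens; pixels are square), "cx", "cy" (the principal point, pixels), "extrinsics" (4x4, takes a point from camera to world coordinates). Camera axes: x right, y down, z forward; pixel columns grow to the right and rows downward; lengths in m; the calibration is good to about 2 mm. A picture is of the moment at which its call begins: read the wrist's pose just before it. calibration takes no time and is no camera call; for the wrist camera it gives the pose at the moment of the call.
- ctrl.hand_in(): hands the job in; it is judged then, once.
Trained networks look in the newest picture that a camera, given by its name, has taken for a name from the list of things; names that differ only in an ending like _2 or _b are one class to them, and where a whole thing is asked for, a point or a joint stands for the part that bears it (a point fixed in the world has none). Each returns a list of dicts, best first, with "score" (0 to 1); they miss things now and then, are a little off and sometimes report something else, mostly with a low value. They report only what shows in the picture. A call takes as long as a camera call. They do not tell look-alikes from the thing itself.
- finder.silhouettes(camera, target): "region" (384x512 bool, what is visible of it) and "at" ([column, row] in pixels, amid what is visible of it).
The state is a dict: "clock": time; "qpos": joint angles; "qvel": joint speeds; "joint_efforts": joint torques, N m; "position": TCP position; "eef_rot": TCP orientation; "wrist_force": force on the tool from outside, world axes, zero at the start; "wrist_torque": the same for the moment, N m; "finger_gap": finger opening in m; "grip_force": force on a finger pad.
Only numpy, scipy, OpenCV 4.12 (cv2) and the standard library are available. Lean on these libraries where they do the work, as an engineer would, in place of code of your own. Each camera call takes 0.05 s, during which the arm holds its last target. There are 200 camera calls.

## Working session

There is one attempt and no reset: what is moved stays moved. The work goes in short steps, Python scripts to look and compute and a tool call to move; the robot and the scene stay as the last step left them, time stands still between calls to the robot, and variables do not carry over. Pictures are saved under pics/ and viewed, at most 10 in all, crops included, and the job is handed in when it is done.

Besides the shell and the picture viewer there is one more tool, called after "Emit:" as a command line: name --argument value ..., lists and objects as JSON in quotes. step_arm: Moves the arm, as the interface text tells. Its arguments: {"type":"object","properties":{"series":{"type":"array","items":{"type":"array","items":{"type":"array","items":{"type":"number","minimum":-1,"maximum":1}}}},"force":{"type":"number"}},"required":["series"]}

```bash
mkdir -p pics; ls; cat > h.py <<'E'
import numpy as np, cv2
from cell import ctrl, viewer, finder
def cal(n):
    c=viewer.calibration(n); f=192/np.tan(np.radians(c['fov_y'])/2); return f,c['cx'],c['cy'],np.array(c['extrinsics'])
def unproj(n,uv,z,C=None):
    f,cx,cy,T=C or cal(n); uv=np.atleast_2d(uv).astype(float)
    d=np.c_[(uv[:,0]-cx)/f,(uv[:,1]-cy)/f,np.ones(len(uv))]@T[:3,:3].T
    o=T[:3,3]; return o+d*((z-o[2])/d[:,2])[:,None]
def proj(n,P,C=None):
    f,cx,cy,T=C or cal(n); p=(np.atleast_2d(P)-T[:3,3])@T[:3,:3]
    return np.c_[f*p[:,0]/p[:,2]+cx,f*p[:,1]/p[:,2]+cy]
E
python3 - <<'E'
from h import *
a=viewer.camera('scene');b=viewer.camera('side')
cv2.imwrite('pics/a.png',cv2.resize(a[:,:,::-1],(800,600)))
cv2.imwrite('pics/b.png',cv2.resize(b[:,:,::-1],(800,600)))
for n in('scene','side'):
    print(n,viewer.calibration(n))
    for t in('frame','jig'):
        for r in finder.silhouettes(n,t): print(t,r['score'],r['at'],r['region'].sum())
E
```

```text
pics
scene {'fov_y': 45.67851661572442, 'cx': 245.2780543090264, 'cy': 191.16985836810423, 'extrinsics': array([[ 0.83557365,  0.30480542, -0.45706711,  0.99325362],
       [ 0.54927029, -0.48000903,  0.6840274 , -0.7215722 ],
       [-0.01090109, -0.82260865, -0.56850346,  0.6533667 ],
       [ 0.        ,  0.        ,  0.        ,  1.        ]])}
frame 0.68 [94.7, 264.0] 722
frame 0.64 [221.7, 245.6] 624
frame 0.46 [230.0, 229.6] 6733
jig 0.94 [230.4, 231.6] 6611
side {'fov_y': 43.20492042483929, 'cx': 257.14587933042753, 'cy': 188.56651994088315, 'extrinsics': array([[ 0.99266135, -0.06620359,  0.10119549,  0.41182061],
       [-0.11967182, -0.65808297,  0.74337437, -0.75555202],
       [ 0.01738097, -0.75002926, -0.66117624,  0.75020704],
       [ 0.        ,  0.        ,  0.        ,  1.        ]])}
frame 0.83 [374.1, 292.4] 848
frame 0.78 [276.3, 270.3] 577
frame 0.65 [187.2, 358.9] 1051
jig 0.77 [264.9, 247.4] 9475
```

View pics/a.png

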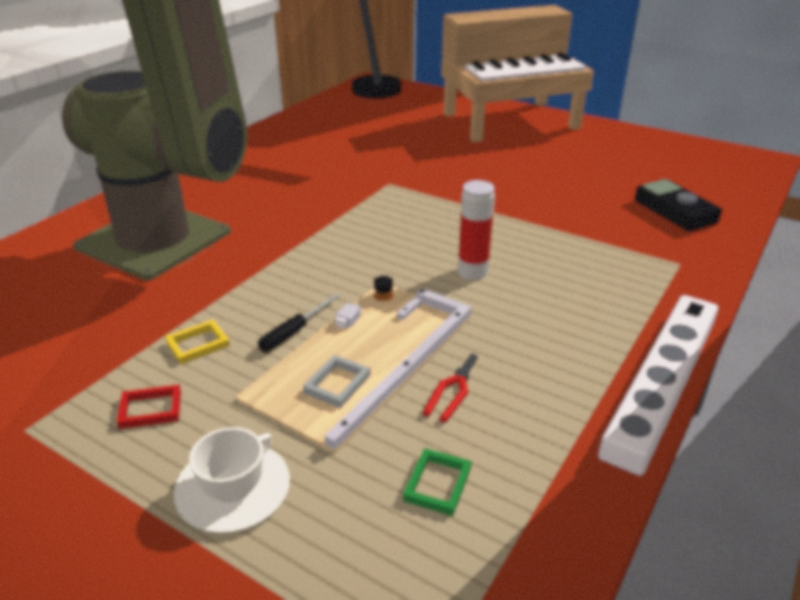

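View pics/b.png

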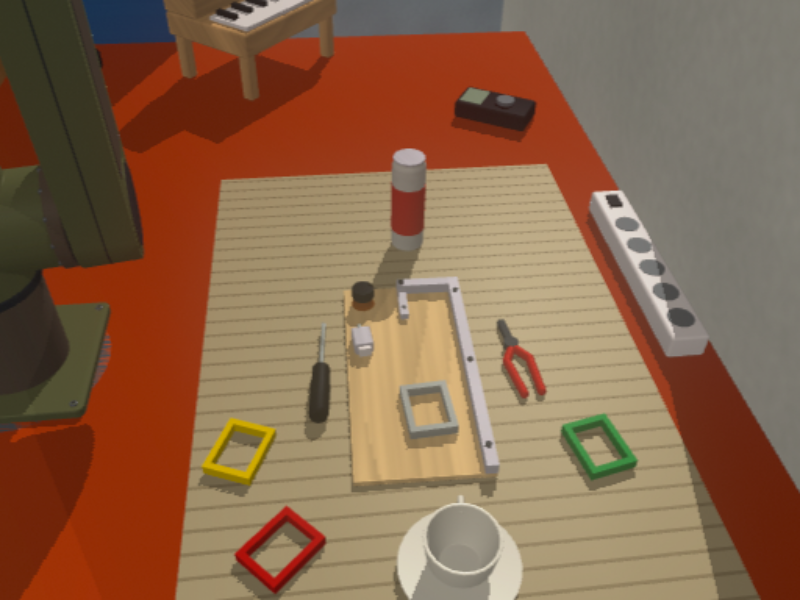

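```bash
cat > fit.py <<'E'
from h import *
from scipy.optimize import minimize
def box(x0,x1,y0,y1,z0,z1): return np.array([[x,y,z] for x in(x0,x1) for y in(y0,y1) for z in(z0,z1)])
JIG=[box(-85,85,-170,170,0,8),box(70,85,-170,170,8,24),box(-6,70,155,170,8,24),box(-6,6,100,155,8,18)]
FR=[box(-30,-22,-38,38,0,14),box(22,30,-38,38,0,14),box(-30,30,30,38,0,14),box(-30,30,-38,-30,0,14)]
def place(B,p,z=0):
    c,s=np.cos(p[2]),np.sin(p[2]); R=np.array([[c,-s,0],[s,c,0],[0,0,1]]); return B/1000@R.T+[p[0],p[1],z]
def render(M,p,n,C,z=0,S=4):
    m=np.zeros((384*S,512*S),np.uint8)
    for B in M: cv2.fillConvexPoly(m,cv2.convexHull(np.round((proj(n,place(B,p,z),C)+.5)*S-.5).astype(np.int32)),1)
    return cv2.resize(m.astype(np.float32),(512,384),interpolation=cv2.INTER_AREA)
def fit(M,masks,p0,z=0):
    Cs={n:cal(n) for n in masks}
    def cost(q):
        p=np.array(q)*[.01,.01,.1]; e=0
        for n,m in masks.items():
            r=render(M,p,n,Cs[n],z); e+=1-(np.minimum(r,m).sum()/np.maximum(r,m).sum())
        return e
    r=minimize(cost,np.array(p0)/[.01,.01,.1],method='Nelder-Mead',options=dict(initial_simplex=np.array(p0)/[.01,.01,.1]+np.array([[0,0,0],[2,0,0],[0,2,0],[0,0,1.]])))
    return r.x*[.01,.01,.1],r.fun
def axes(img,M,p,n,C,z,col,o,S):
    for B in M:
        h=cv2.convexHull(((proj(n,place(B,p,z),C)-o+.5)*S*16-8).astype(np.int32)); cv2.polylines(img,[h],True,col,1,cv2.LINE_AA,4)
E
python3 - <<'E'
from fit import *
ims={n:viewer.camera(n) for n in('side','scene')}
jm={};fm={}
for n,at in(('side',(276,270)),('scene',(221.7,245.6))):
    m=finder.silhouettes(n,'jig')[0]['region'].astype(np.uint8)
    jm[n]=cv2.morphologyEx(m,cv2.MORPH_CLOSE,np.ones((9,9))).astype(float)
    fm[n]=min(finder.silhouettes(n,'frame'),key=lambda r:np.hypot(*(np.array(r['at'])-at)))['region'].astype(float)
c=unproj('side',[[265,247]],.008)[0]; f=unproj('side',[[276,262]],.015)[0]
for k in(['side'],['side','scene'],['scene']):
    J,e=fit(JIG,{n:jm[n] for n in k},[c[0],c[1],0.]); F,e2=fit(FR,{n:fm[n] for n in k},[f[0],f[1],J[2]],.008)
    R=np.array([[np.cos(J[2]),np.sin(J[2])],[-np.sin(J[2]),np.cos(J[2])]])
    print(k,J,e,F,e2,'rel',R@(F[:2]-J[:2])*1000,F[2]-J[2])
    if k==['side','scene']: np.save('pose.npy',[J,F])
J,F=np.load('pose.npy')
cs=[]
for n,o in(('side',(190,160)),('scene',(120,150))):
    S=3;im=cv2.resize(np.ascontiguousarray(ims[n][o[1]:o[1]+195,o[0]:o[0]+200,::-1]),None,fx=S*.66,fy=S*.66,interpolation=cv2.INTER_CUBIC)
    axes(im,JIG,J,n,cal(n),0,(255,0,0),o,S*.66);axes(im,FR,F,n,cal(n),.008,(0,0,255),o,S*.66);cs.append(im)
cv2.imwrite('pics/c.png',np.hstack(cs)[:600,:800])
for t in('spray_can','coffee_cup'):
    for r in finder.silhouettes('side',t)[:1]:
        ys,xs=np.where(r['region']); print(t,r['score'],unproj('side',[[r['at'][0],ys.max()]],0))
s=ctrl.observe();print(s)
E
```

```text
['side'] [ 0.52042481 -0.07261061 -0.02970028] 0.05073260600477847 [ 0.53173903 -0.14593578  0.05459707] 0.11461919556637834 rel [ 13.48667985 -72.95684929] 0.08429734838703846
['side', 'scene'] [ 0.52069081 -0.07432156 -0.02856031] 0.11977344603959106 [ 0.53241889 -0.14722679  0.06641387] 0.30894335670870976 rel [ 13.80520991 -72.54058289] 0.0949741722080306
['scene'] [ 0.52174545 -0.07544214 -0.03075712] 0.05679579267441315 [ 0.53418965 -0.1486877   0.05455495] 0.10760376700383678 rel [ 14.69078054 -72.82823183] 0.08531207847215139
spray_can 0.6 [[ 5.48733801e-01  1.94577804e-01 -1.11022302e-16]]
coffee_cup 0.88 [[ 0.53016402 -0.38831915  0.        ]]
{'clock': 0.7, 'qpos': array([-7.99617815e+01,  7.09185004e+00,  9.45524351e+01,  1.49476200e-04,
        7.83523353e+01, -4.73408112e+00]), 'qvel': array([-0.04885874, -0.01186827, -0.04773464, -0.07907069, -0.09198119,
       -0.04011048]), 'joint_efforts': array([-1.27993473e-03, -4.17445529e+01, -3.60136592e+01,  7.75030372e-02,
        4.25684138e-02,  6.74619827e-06]), 'position': array([ 0.16569415, -0.62853548,  0.21470049]), 'eef_rot': array([[ 9.66946908e-01,  2.54977796e-01,  1.27973075e-05],
       [ 2.54977796e-01, -9.66946907e-01, -5.76361584e-05],
       [-2.32162371e-06,  5.89941344e-05, -9.99999998e-01]]), 'wrist_force': array([ 0.33978343, -0.88254818,  0.20595778]), 'wrist_torque': array([ 0.0017853 , -0.01007052, -0.02290086]), 'grip_force': 0.0, 'finger_gap': 0.09526619190793463}
```

View pics/c.png

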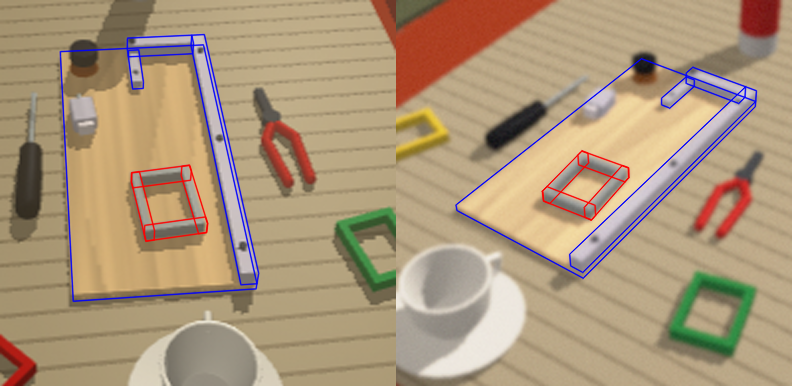

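Emit:
step_arm --series '[[[0.09, -0.07, 0.01, 0, 0, -0.12, 1], [0.18, -0.14, 0.025, 0, 0, -0.25, 1], [0.28, -0.22, 0.04, 0, 0, -0.37, 1], [0.37, -0.29, 0.05, 0, 0, -0.5, 1], [0.46, -0.36, 0.06, 0, 0, -0.62, 1], [0.56, -0.44, 0.08, 0, 0, -0.75, 1], [0.66, -0.515, 0.09, 0, 0, -0.88, 1], [0.756, -0.59, 0.1, 0, 0, -1, 1]]]' --force 20

```text
clock: 1.7
position: [0.4564, -0.2461, 0.165]
eef_rot: [[0.259, 0.966, 0.001], [0.966, -0.259, -0.001], [-0.0, 0.001, -1.0]]
wrist_force: [1.0, -0.6, 0.1]
finger_gap: 0.0203
grip_force: 0.0
```

```bash
cat > go.py <<'E'
from h import *
from scipy.spatial.transform import Rotation as Rn
J=np.array([.521,-.0743,-.0295])
try: J=np.load('J.npy')
except Exception: pass
def Rg(y): return np.array([[-np.sin(y),np.cos(y),0],[np.cos(y),np.sin(y),0],[0,0,-1]]).T
def jig2w(x,y): c,s=np.cos(J[2]),np.sin(J[2]); return J[:2]+[c*x-s*y,s*x+c*y]
def w2jig(p): c,s=np.cos(J[2]),np.sin(J[2]); d=np.array(p[:2])-J[:2]; return np.array([c*d[0]+s*d[1],-s*d[0]+c*d[1]])
def st():
    s=ctrl.observe(); R=np.array(s['eef_rot']); p=np.array(s['position'])
    print('t',round(s['clock'],2),'pos',p.round(4),'jig mm',(w2jig(p)*1000).round(1),'yaw err deg',np.degrees(Rn.from_matrix(R.T@Rg(J[2])).as_rotvec()).round(2),'F',np.array(s['wrist_force']).round(1),'gap',round(s['finger_gap'],4)); return s
def to(xw,yw,z,yaw=None):
    s=st(); R=np.array(s['eef_rot']); d=R.T@(np.array([xw,yw,z])-s['position']); r=np.degrees(Rn.from_matrix(R.T@Rg(J[2] if yaw is None else yaw)).as_rotvec())
    print('shift frac',(d/.5).round(4),'turn frac',(r/60).round(4))
E
python3 -c "
from go import *
to(.5325,-.1475,.12)"
```

```text
t 1.7 pos [ 0.4564 -0.2461  0.165 ] jig mm [ -59.5 -173.7] yaw err deg [  0.06   0.03 -13.31] F [ 1.  -0.6  0.1] gap 0.0203
shift frac [0.23   0.0958 0.09  ] turn frac [ 0.0011  0.0005 -0.2218]
```

Emit:
step_arm --series '[[[0.11, 0.045, 0.02, 0, 0, -0.11, 1], [0.21, 0.085, 0.06, 0, 0, -0.22, 1], [0.23, 0.096, 0.09, 0.001, 0, -0.222, 1], [0.23, 0.096, 0.09, 0.001, 0, -0.222, 1]]]'

```text
clock: 2.2
position: [0.5309, -0.1489, 0.1181]
eef_rot: [[0.033, 0.999, -0.004], [0.999, -0.033, 0.001], [0.001, -0.004, -1.0]]
wrist_force: [0.4, -0.3, 0.6]
finger_gap: 0.0003
grip_force: 0.0
```

```bash
python3 - <<'E'
from go import *
st(); C=cal('wrist'); a=viewer.camera('wrist'); b=viewer.camera('side'); print(C[3].round(3))
a2=cv2.resize(a[:,:,::-1],(400,300));b2=cv2.resize(b[100:330,130:436,::-1],(400,300))
cv2.imwrite('pics/d.png',np.hstack([a2,b2]))
for r in finder.silhouettes('wrist','frame'): print(r['score'],r['at'],r['region'].sum())
E
```

```text
t 2.2 pos [ 0.5309 -0.1489  0.1181] jig mm [ 12.1 -74.3] yaw err deg [-0.25 -0.05 -0.19] F [ 0.4 -0.3  0.6] gap 0.0003
[[ 0.999 -0.031 -0.013  0.534]
 [-0.033 -0.966 -0.258 -0.077]
 [-0.005  0.258 -0.966  0.288]
 [ 0.     0.     0.     1.   ]]
0.84 [231.1, 184.3] 2457
0.84 [446.6, 227.3] 1754
0.71 [105.3, 310.8] 489
0.59 [43.9, 205.7] 2329
```

View pics/d.png

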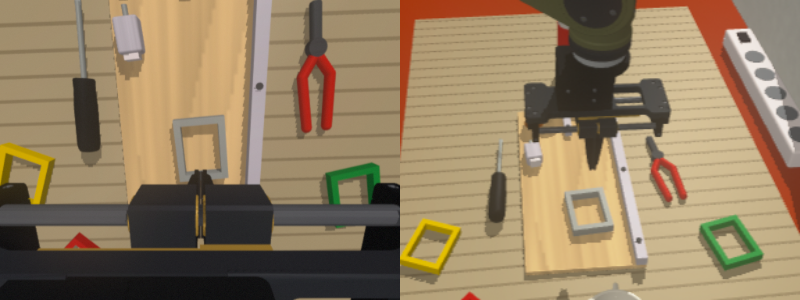

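```bash
python3 - <<'E'
from fit import *
import go
C=cal('wrist'); a=viewer.camera('wrist')
m=min(finder.silhouettes('wrist','frame'),key=lambda r:np.hypot(*(np.array(r['at'])-[231,184])))['region']
ms=finder.silhouettes('wrist','jig')
r0=int(np.where(m.any(1))[0].max())-3
# fit frame using rows above occlusion
def cost(q):
    p=np.array(q)*[.01,.01,.1]; r=render(FR,p,'wrist',C,.008); r[r0-12:]=0; mm=m.astype(float).copy(); mm[r0-12:]=0
    return 1-np.minimum(r,mm).sum()/np.maximum(r,mm).sum()
x0=np.array([53.2,-14.7,.6])
q=minimize(cost,x0,method='Nelder-Mead',options=dict(initial_simplex=x0+np.array([[0,0,0],[1,0,0],[0,1,0],[0,0,1.]])))
F=q.x*[.01,.01,.1];print('frame wrist',F,q.fun,'jig rel',go.w2jig(F[:2])*1000,F[2]-go.J[2])
o=(100,0);S=2;im=cv2.resize(np.ascontiguousarray(a[:300,100:500,::-1]),None,fx=2,fy=2)
axes(im,JIG,go.J,'wrist',C,0,(255,0,0),o,S);axes(im,FR,F,'wrist',C,.008,(0,0,255),o,S)
cv2.imwrite('pics/e.png',im)
go.to(F[0],F[1],.03)
E
```

```text
frame wrist [ 0.53120613 -0.14762163  0.05906765] 0.05553903591370135 jig rel [ 12.36435921 -72.98869036] 0.08856765321605053
t 2.5 pos [ 0.5318 -0.1507  0.1207] jig mm [ 13.1 -76. ] yaw err deg [ 0.02  0.03 -0.34] F [ 0.7 -0.4 -0.5] gap 0.0004
shift frac [ 0.0062 -0.0015  0.1815] turn frac [ 0.0004  0.0005 -0.0056]
```

View pics/e.png

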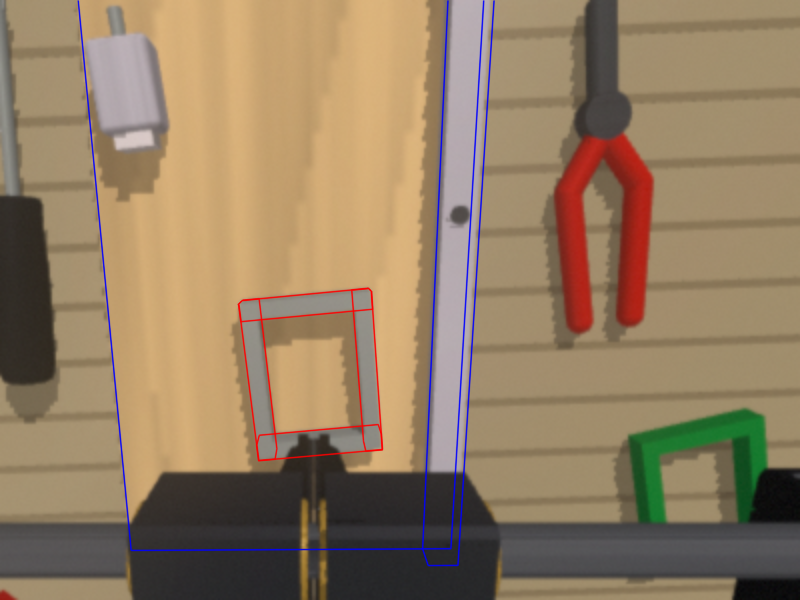

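Emit:
step_arm --series '[[[0.003, 0, 0.08, 0, 0, -0.0055, 1], [0.006, 0, 0.16, 0, 0, -0.0055, 1], [0.006, 0, 0.18, 0, 0, -0.0055, 1], [0.006, 0, 0.18, 0, 0, -0.0055, 1]]]'

```text
clock: 3.0
position: [0.5318, -0.1469, 0.03]
eef_rot: [[0.028, 1.0, -0.001], [1.0, -0.028, 0.0], [0.0, -0.001, -1.0]]
wrist_force: [-0.3, 0.4, 0.3]
finger_gap: 0.0
grip_force: 0.0
```

```bash
python3 -c "
from go import *
p=jig2w(.013,-.073);to(p[0],p[1],.013)"
```

```text
t 3.0 pos [ 0.5318 -0.1469  0.03  ] jig mm [ 12.9 -72.2] yaw err deg [-0.07 -0.01  0.07] F [-0.3  0.4  0.3] gap 0.0
shift frac [-0.0016  0.0002  0.034 ] turn frac [-0.0012 -0.0002  0.0011]
```

Emit:
step_arm --series '[[[0, 0, 0.02, 0, 0, 0.001, 1], [0, 0, 0.033, 0, 0, 0.001, 1], [0, 0.01, 0.033, 0, 0, 0.001, 1], [0, 0.02, 0.033, 0, 0, 0.001, 1], [0, 0.03, 0.033, 0, 0, 0.001, 1], [0, 0.04, 0.033, 0, 0, 0.001, 1], [0, 0.05, 0.033, 0, 0, 0.001, 1], [0, 0.054, 0.033, 0, 0, 0.001, 1]]]'

```text
clock: 4.0
position: [0.5591, -0.1472, 0.0133]
eef_rot: [[0.028, 1.0, -0.001], [1.0, -0.028, 0.0], [0.0, -0.001, -1.0]]
wrist_force: [-2.1, 0.5, 1.7]
finger_gap: 0.0005
grip_force: 1.6
```

```bash
cat > look.py <<'E'
from fit import *
import go,sys
def look(F0,name=None):
    go.st(); C=cal('wrist'); a=viewer.camera('wrist'); L=finder.silhouettes('wrist','frame')
    u=proj('wrist',[[F0[0],F0[1]+.01,.02]],C)[0]
    m=min(L,key=lambda r:np.hypot(*(np.array(r['at'])-u)))['region'].astype(float)
    occ=np.zeros_like(m); pr=np.where(m.any(1))[0]
    def cost(q):
        r=render(FR,np.array(q)*[.01,.01,.1],'wrist',C,.008); k=pr.max()-10; r[k:]=0; mm=m.copy(); mm[k:]=0
        return 1-np.minimum(r,mm).sum()/np.maximum(r,mm).sum()
    x0=np.array(F0)/[.01,.01,.1]
    q=minimize(cost,x0,method='Nelder-Mead',options=dict(initial_simplex=x0+np.array([[0,0,0],[1,0,0],[0,1,0],[0,0,.5]])))
    F=q.x*[.01,.01,.1]; print('frame jig mm',(go.w2jig(F[:2])*1000).round(1),'yaw rel',round(F[2]-go.J[2],3),'cost',round(q.fun,3))
    if name:
        im=cv2.resize(np.ascontiguousarray(a[:300,100:500,::-1]),None,fx=2,fy=2); axes(im,FR,F,'wrist',C,.008,(0,0,255),(100,0),2);axes(im,JIG,go.J,'wrist',C,0,(255,0,0),(100,0),2); cv2.imwrite(name,im)
    return F
E
python3 -c "
from look import *
look([*go.jig2w(.03,-.073),0],'pics/f.png')"
```

```text
t 4.0 pos [ 0.5591 -0.1472  0.0133] jig mm [ 40.2 -71.7] yaw err deg [-0.07 -0.01  0.06] F [-2.1  0.5  1.7] gap 0.0005
frame jig mm [ 23.7 -71.7] yaw rel 0.051 cost 0.036
```

View pics/f.png

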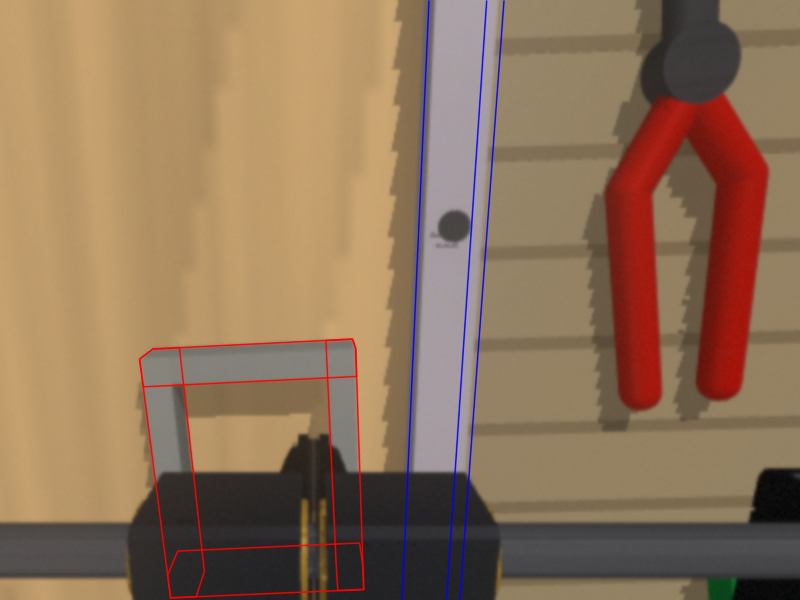

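Emit:
step_arm --series '[[[0, 0.008, 0, 0, 0, 0, 1], [0, 0.016, 0, 0, 0, 0, 1], [0, 0.022, 0, 0, 0, 0, 1], [0, 0.027, 0, 0, 0, 0, 1], [0, 0.03, 0, 0, 0, 0, 1], [0, 0.032, 0, 0, 0, 0, 1], [0, 0.033, 0, 0, 0, 0, 1]]]'

```text
clock: 4.97
position: [0.5743, -0.1474, 0.0131]
eef_rot: [[0.029, 1.0, -0.004], [1.0, -0.029, 0.001], [0.001, -0.004, -1.0]]
wrist_force: [-7.8, 1.0, 6.3]
finger_gap: 0.0007
grip_force: 4.6
```

```bash
python3 -c "
from look import *
look([*go.jig2w(.04,-.073),-.03])"
```

```text
t 4.97 pos [ 0.5743 -0.1474  0.0131] jig mm [ 55.4 -71.5] yaw err deg [-0.22 -0.04  0.05] F [-7.8  1.   6.3] gap 0.0007
frame jig mm [ 38.8 -70.6] yaw rel 0.018 cost 0.038
```

Emit:
step_arm --series '[[[0, 0.002, 0, 0, 0, 0, 1], [0, 0.004, 0, 0, 0, 0, 1], [0, 0.004, 0, 0, 0, 0, 1]]]'

```text
clock: 5.45
position: [0.5746, -0.1473, 0.013]
eef_rot: [[0.028, 1.0, -0.008], [1.0, -0.028, 0.001], [0.001, -0.008, -1.0]]
wrist_force: [-12.0, -0.1, 9.7]
finger_gap: 0.0003
grip_force: 7.7
```

```bash
python3 -c "
from look import *
look([*go.jig2w(.04,-.073),-.03],'pics/g.png')"
```

```text
t 5.45 pos [ 0.5746 -0.1473  0.013 ] jig mm [ 55.8 -71.4] yaw err deg [-0.46 -0.07  0.06] F [-12.   -0.1   9.7] gap 0.0003
frame jig mm [ 39.  -70.1] yaw rel 0.009 cost 0.058
```

View pics/g.png

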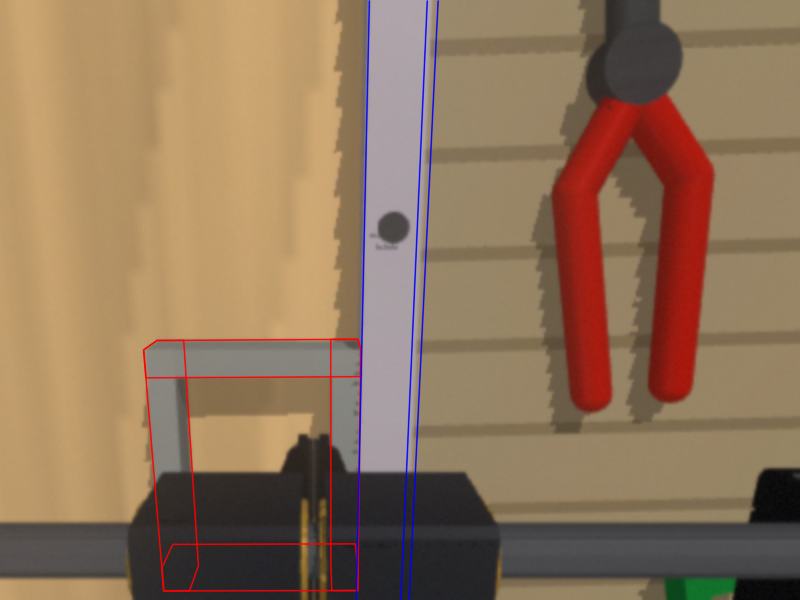

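Emit:
step_arm --series '[[[0.012, 0, 0, 0, 0, 0, 1], [0.026, 0, 0, 0, 0, 0, 1], [0.04, 0, 0, 0, 0, 0, 1], [0.054, 0, 0, 0, 0, 0, 1], [0.068, 0, 0, 0, 0, 0, 1], [0.082, 0, 0, 0, 0, 0, 1], [0.096, 0, 0, 0, 0, 0, 1], [0.1, 0, 0, 0, 0, 0, 1]]]'

```text
clock: 6.55
position: [0.5764, -0.1013, 0.0135]
eef_rot: [[0.027, 1.0, -0.007], [1.0, -0.027, -0.007], [-0.007, -0.007, -1.0]]
wrist_force: [-12.9, -12.9, 9.2]
finger_gap: 0.0004
grip_force: 16.6
```

```bash
python3 -c "
from look import *
look([*go.jig2w(.04,-.04),-.03],'pics/i.png')"
```

```text
t 6.55 pos [ 0.5764 -0.1013  0.0135] jig mm [ 56.2 -25.4] yaw err deg [-0.38  0.41  0.17] F [-12.9 -12.9   9.2] gap 0.0004
frame jig mm [ 38.8 -44.7] yaw rel -0.012 cost 0.553
```

View pics/i.png

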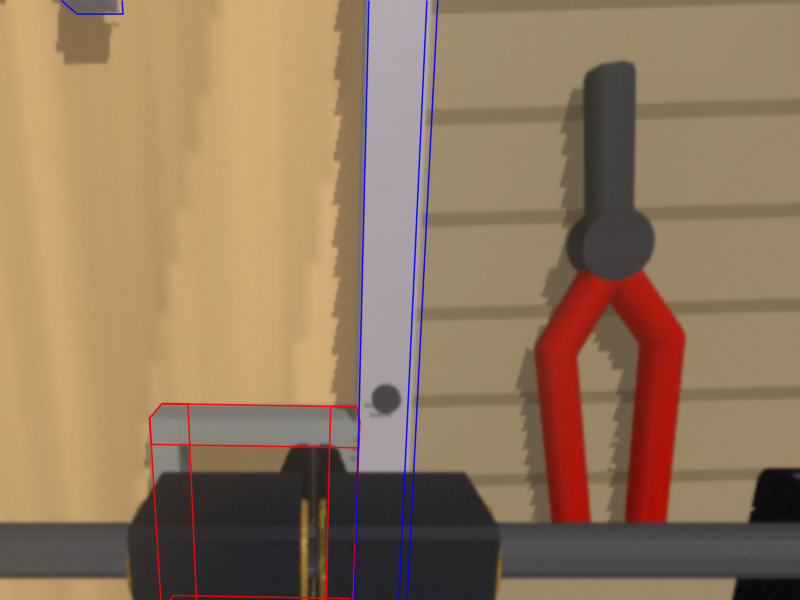

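Emit:
step_arm --series '[[[0.015, 0, 0, 0, 0, 0, 1], [0.03, 0, 0, 0, 0, 0, 1], [0.045, 0, 0, 0, 0, 0, 1], [0.06, 0, 0, 0, 0, 0, 1], [0.075, 0, 0, 0, 0, 0, 1], [0.09, 0, 0, 0, 0, 0, 1], [0.1, 0, 0, 0, 0, 0, 1]]]'

```text
clock: 7.52
position: [0.5778, -0.0515, 0.0135]
eef_rot: [[0.027, 1.0, -0.007], [1.0, -0.027, -0.007], [-0.007, -0.007, -1.0]]
wrist_force: [-12.6, -14.5, 10.5]
finger_gap: 0.0004
grip_force: 16.8
```

```bash
python3 -c "
from look import *
look([*go.jig2w(.039,.006),-.03])"
```

```text
t 7.53 pos [ 0.5778 -0.0515  0.0135] jig mm [56.1 24.5] yaw err deg [-0.41  0.42  0.16] F [-12.6 -14.5  10.5] gap 0.0004
frame jig mm [38.6  5.2] yaw rel -0.005 cost 0.546
```

Emit:
step_arm --series '[[[0.015, 0, 0, 0, 0, 0, 1], [0.03, 0, 0, 0, 0, 0, 1], [0.045, 0, 0, 0, 0, 0, 1], [0.06, 0, 0, 0, 0, 0, 1], [0.075, 0, 0, 0, 0, 0, 1], [0.09, 0, 0, 0, 0, 0, 1], [0.1, 0, 0, 0, 0, 0, 1]]]'

```text
clock: 8.5
position: [0.5792, -0.0015, 0.0135]
eef_rot: [[0.027, 1.0, -0.008], [1.0, -0.027, -0.007], [-0.008, -0.008, -1.0]]
wrist_force: [-13.2, -14.4, 11.9]
finger_gap: 0.0005
grip_force: 17.2
```

```bash
python3 -c "
from look import *
look([*go.jig2w(.039,.055),-.03],'pics/j.png')"
```

```text
t 8.5 pos [ 0.5792 -0.0015  0.0135] jig mm [56.  74.4] yaw err deg [-0.43  0.44  0.16] F [-13.2 -14.4  11.9] gap 0.0005
frame jig mm [38.5 55.1] yaw rel -0.008 cost 0.546
```

View pics/j.png

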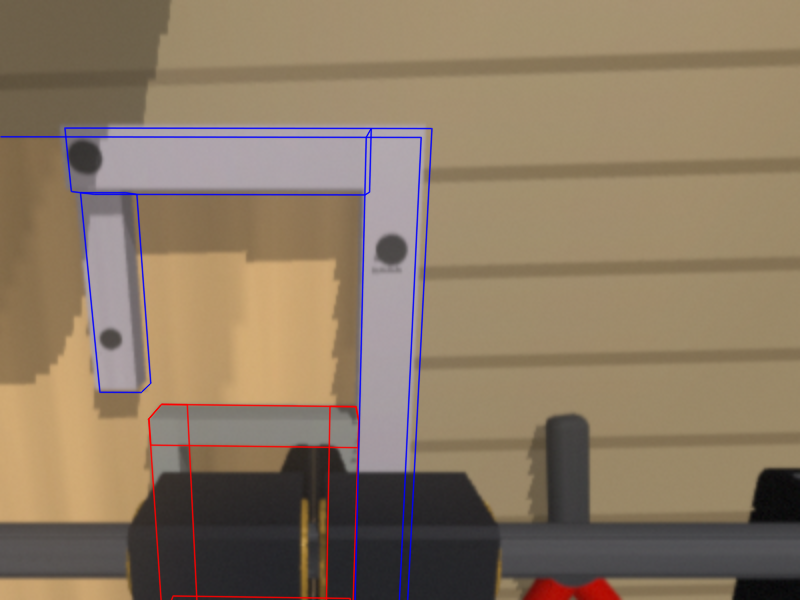

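Emit:
step_arm --series '[[[0.015, 0, 0, 0, 0, 0, 1], [0.03, 0, 0, 0, 0, 0, 1], [0.045, 0, 0, 0, 0, 0, 1], [0.06, 0, 0, 0, 0, 0, 1], [0.075, 0, 0, 0, 0, 0, 1], [0.09, 0, 0, 0, 0, 0, 1], [0.1, 0, 0, 0, 0, 0, 1], [0.106, 0, 0, 0, 0, 0, 1]]]'

```text
clock: 9.6
position: [0.5806, 0.0513, 0.0135]
eef_rot: [[0.027, 1.0, -0.008], [1.0, -0.027, -0.008], [-0.008, -0.008, -1.0]]
wrist_force: [-12.9, -15.1, 13.2]
finger_gap: 0.0006
grip_force: 17.6
```

Emit:
step_arm --series '[[[0.004, 0, 0, 0, 0, 0, 1], [0.008, 0, 0, 0, 0, 0, 1], [0.012, 0, 0, 0, 0, 0, 1], [0.016, 0, 0, 0, 0, 0, 1], [0.02, 0, 0, 0, 0, 0, 1], [0.02, 0, 0, 0, 0, 0, 1]]]'

```text
clock: 10.35
position: [0.5809, 0.0605, 0.0135]
eef_rot: [[0.027, 1.0, -0.008], [1.0, -0.027, -0.009], [-0.009, -0.008, -1.0]]
wrist_force: [-12.1, -16.3, 13.0]
finger_gap: 0.0006
grip_force: 18.9
```

```bash
python3 -c "
from look import *
look([*go.jig2w(.039,.116),-.03],'pics/k.png')"
```

```text
t 10.35 pos [0.5809 0.0605 0.0135] jig mm [ 55.9 136.5] yaw err deg [-0.47  0.53  0.17] F [-12.1 -16.3  13. ] gap 0.0006
frame jig mm [ 38.8 112.4] yaw rel 0.0 cost 0.659
```

View pics/k.png

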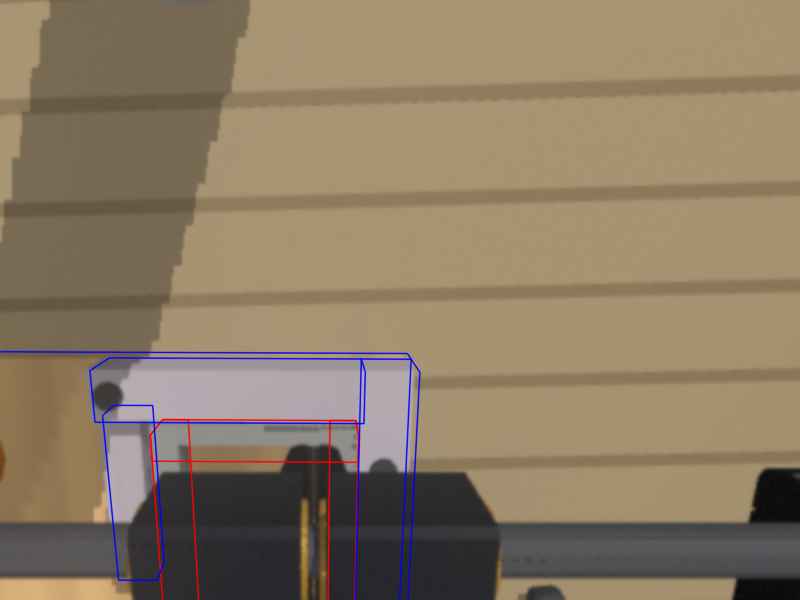

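Emit:
step_arm --series '[[[0.004, 0, 0, 0, 0, 0, 1], [0.008, 0, 0, 0, 0, 0, 1], [0.01, 0, 0, 0, 0, 0, 1], [0.01, 0, 0, 0, 0, 0, 1]]]'

```text
clock: 10.95
position: [0.5809, 0.0608, 0.0135]
eef_rot: [[0.025, 1.0, -0.009], [1.0, -0.025, -0.018], [-0.018, -0.009, -1.0]]
wrist_force: [-13.2, -33.3, 14.5]
finger_gap: 0.0003
grip_force: 24.4
```

```bash
python3 -c "
from go import *
st()"
```

```text
t 10.95 pos [0.5809 0.0608 0.0135] jig mm [ 55.9 136.8] yaw err deg [-0.51  1.03  0.26] F [-13.2 -33.3  14.5] gap 0.0003
```

Emit:
step_arm --series '[[[-0.005, -0.003, 0, 0, 0, 0, 1], [-0.01, -0.006, 0, 0, 0, 0, 1], [-0.015, -0.009, 0, 0, 0, 0, 1], [-0.02, -0.013, 0, 0, 0, 0, 1], [-0.026, -0.019, 0, 0, 0, 0, 1], [-0.034, -0.026, 0, 0, 0, 0, 1], [-0.034, -0.026, 0, 0, 0, 0, 1]]]'

```text
clock: 11.82
position: [0.5696, 0.0536, 0.013]
eef_rot: [[0.029, 1.0, -0.001], [1.0, -0.029, 0.0], [0.0, -0.001, -1.0]]
wrist_force: [-0.2, -0.7, -0.3]
finger_gap: 0.0006
grip_force: 0.0
```

```bash
python3 -c "
from look import *
look([*go.jig2w(.039,.116),-.03])"
```

```text
t 11.82 pos [0.5696 0.0536 0.013 ] jig mm [ 44.8 129.3] yaw err deg [-0.08 -0.02  0.05] F [-0.2 -0.7 -0.3] gap 0.0006
frame jig mm [ 38.8 112.7] yaw rel 0.007 cost 0.619
```

Emit:
step_arm --series '[[[0, 0, -0.04, 0, 0, 0, 1], [0, 0, -0.12, 0, 0, 0, 1], [-0.05, 0, -0.22, 0, 0, 0, 1], [-0.14, 0, -0.3, 0, 0, 0, 1], [-0.2, 0, -0.34, 0, 0, 0, 1], [-0.2, 0, -0.34, 0, 0, 0, 1], [-0.2, 0, -0.34, 0, 0, 0, 1]]]'

```text
clock: 12.8
position: [0.5671, -0.0458, 0.1832]
eef_rot: [[0.029, 1.0, -0.001], [1.0, -0.029, 0.001], [0.001, -0.001, -1.0]]
wrist_force: [0.3, -0.1, -0.4]
finger_gap: 0.0007
grip_force: 0.0
```

```bash
python3 - <<'E'
from fit import *
import go
go.st()
for n in('wrist','side','scene'):
    C=cal(n); viewer.camera(n); p0=[*go.jig2w(.039,.116),-.03]
    u=proj(n,[[p0[0],p0[1],.015]],C)[0]
    L=finder.silhouettes(n,'frame'); r=min(L,key=lambda r:np.hypot(*(np.array(r['at'])-u))); print(n,u.round(),r['at'],r['score'],r['region'].sum())
    F,e=fit(FR,{n:r['region'].astype(float)},p0,.008); 
    Lj=finder.silhouettes(n,'jig'); out=''
    if n=='wrist': # jig refit too
        Jm=Lj[0]['region'].astype(float)
    print('frame jig mm',(go.w2jig(F[:2])*1000).round(1),round(F[2]-go.J[2],3),round(e,3))
E
```

```text
t 12.8 pos [ 0.5671 -0.0458  0.1832] jig mm [45.2 29.8] yaw err deg [-0.07 -0.04  0.05] F [ 0.3 -0.1 -0.4] gap 0.0007
wrist [251.  99.] [228.8, 92.6] 0.98 1903
frame jig mm [ 37.6 117.3] 0.001 0.103
side [276. 196.] [276.9, 200.6] 0.63 627
frame jig mm [ 38.5 119.2] 0.04 0.165
scene [273. 203.] [270.9, 202.4] 0.73 395
frame jig mm [ 40.3 114.7] 0.024 0.262
```

```bash
python3 - <<'E'
from fit import *
import go
C=cal('wrist'); a=viewer.camera('wrist'); m=min(finder.silhouettes('wrist','frame'),key=lambda r:np.hypot(*(np.array(r['at'])-[228,92])))['region']
for yy in(.09,.105,.12,.135):
    u=proj('wrist',[[*go.jig2w(.07,yy),.022]],C)[0].round().astype(int); 
    xs=np.where(m[u[1]])[0]; e=unproj('wrist',[[xs.max()+.5,u[1]]],.022,C)[0]
    print('y',yy,'rail px',u,'mask right edge jig x',(go.w2jig(e)*1000).round(1),'px',xs.max(),a[u[1],u[0]-16:u[0]+8].tolist() if yy==.105 else a[u[1],u[0]-16:u[0]+8].sum(1).tolist())
u=proj('wrist',[[*go.jig2w(.04,.155),.022]],C)[0].round().astype(int); ys=np.where(m[:,u[0]])[0]
print('stop px',u,'top edge',(go.w2jig(unproj('wrist',[[u[0],ys.min()-.5]],.022,C)[0])*1000).round(1),ys.min(),a[u[1]-8:u[1]+16,u[0]].sum(1).tolist())
E
```

```text
y 0.09 rail px [279 124] mask right edge jig x [68.9 89.9] px 278 [498, 496, 476, 437, 364, 355, 350, 348, 396, 428, 428, 433, 428, 431, 428, 465, 514, 520, 522, 520, 520, 518, 524, 519]
y 0.105 rail px [280 110] mask right edge jig x [ 68.6 104.6] px 278 [[205, 167, 119], [187, 154, 108], [152, 126, 89], [147, 122, 88], [148, 122, 88], [147, 123, 90], [140, 119, 92], [130, 127, 118], [147, 145, 139], [149, 146, 139], [150, 147, 141], [149, 148, 141], [148, 146, 139], [147, 145, 139], [149, 144, 140], [177, 166, 171], [181, 169, 174], [180, 169, 174], [181, 169, 175], [180, 169, 174], [181, 170, 175], [181, 169, 175], [181, 170, 176], [180, 168, 174]]
y 0.12 rail px [280  95] mask right edge jig x [ 68.3 119.9] px 278 [495, 468, 376, 356, 361, 362, 364, 378, 436, 444, 446, 443, 442, 444, 451, 506, 533, 531, 532, 531, 530, 532, 532, 529]
y 0.135 rail px [280  80] mask right edge jig x [ 68.  134.9] px 278 [358, 359, 359, 360, 361, 362, 364, 370, 442, 453, 450, 449, 449, 438, 397, 430, 527, 519, 462, 448, 449, 451, 440, 443]
stop px [252  59] top edge [ 40.3 154.7] 60 [536, 541, 542, 536, 538, 538, 536, 512, 417, 381, 441, 450, 449, 451, 451, 447, 416, 317, 309, 357, 365, 364, 368, 363]
```

```bash
python3 -c "
from cell import ctrl
print(ctrl.hand_in())"
```

```text
the job is handed in; nothing more can be done
None
```

I pushed the steel frame flat against the rail and slid it along into the corner pocket. The last wrist picture, taken after the arm had backed off clear, shows it touching the rail and end stop to within about 1 mm. The job is handed in, but the hand-in call returned no verdict, and I did not re-measure the other things on the bench.

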